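# Open the push-to-open spice cupboard

### The arm

A 6-joint arm with a two-finger parallel gripper is mounted at the origin on a cart in front of the work surface, level with it; the furniture and walls round the work are solid. World frame = base frame: x ahead of the robot, y to its left, z up, the work surface at z = 0. Lengths are in m, angles in rad, forces in N, time in s.
With the tool pointing down it reaches from about 0.35 to 0.975 m from the base axis. Payload 4.9 kg.
Tool frame: the origin (TCP) lies midway between the tips of the shut fingers; the grasp point (between the pads) lies 19 mm behind it; z points along the fingers, x is the direction in which the jaws open and shut, and the axes are right-handed (so a half turn about z gives the same grasp; the last joint's range is limited). The gripper opens to 85 mm and grips with 20 to 120 N. Pads are 22 mm wide; open, the fingers measure 114 mm over their backs; the gripper's body (76 mm by 85 mm) begins 54 mm behind the grasp point. The pads swing forward as they close: fully open they stand 13 mm farther back than shut.
Start: joints at [1.049, 0.053, 1.613, -0, 1.476, -0.119], TCP at [0.245, 0.575, 0.231] pointing down, gripper open.
Joint ranges: [-3.01, 3.01], [-1.01, 2.22], [0.06, 2.58], [-1.02, 4.17], [0.09, 2.62], [-3.14, 3.14]. Speed limits (rad/s): [2.57, 2.57, 3.14, 3.14, 3.14, 3.14].

### API

Orientations are given as a rotation vector (axis times angle).
In Python, from station import ctrl gives the robot as it stands.
- The arm moves only by the tool step_arm, never from a script. Its argument "increments" is text: rows parted by semicolons, each of 6 numbers parted by spaces: the shift along the tool's x, y, z as a fraction of full scale, then the turn, a rotation vector about the tool's x, y, z as a fraction of full scale. In form: x y z rx ry rz; .... A call has 1 to 12 rows; each row shifts and turns the commanded pose from where the row before left it, along the tool's axes as they then stand; what a row does not reach is not made up. Full scale, the value 1, is 0.025 m for a shift and 0.1 rad for a turn. A row lasts 1/12 s, in which the tool goes at most 41.7 mm and 7.16 degrees, less where a joint would pass 70% of its speed; a pose out of reach is approached as far as the arm can. A call with a number of a shift or a turn outside -1 to 1 is refused whole. A call with a gripper value outside its range is refused whole. "fingers" is the opening, from -1 (shut) to 1 (fully open), so that 0 is half open, set as the call begins (left out, the last holds). The fingers move at their own pace and stop on an object; "newtons" is the grip in N (left out, the last holds). Time passes only in rows, so rows that do not move let the fingers close. It gives the time, the measured TCP pose, the force and the opening at its end, in the units of the state.
- ctrl.get_obs(): the state, without advancing time (a new reading comes with each control period).
- ctrl.get_image(name): name is "scene" or "top" or "wrist"; returns a dict with "pixels" (420x560x3 uint8, red, green, blue), "intrinsics" (3x3 intrinsics, pixels), "eye" and "orientation" of the camera in the world. Camera axes: x right, y down, z forward; pixel columns grow to the right and rows downward; lengths in m; the calibration is good to about 2 mm. A picture is of the moment at which its call begins. There is no depth.
- ctrl.finish_job(): hands the job in, once; it reports no verdict.
The state is a dict: "t": time; "q": joint angles; "dq": joint speeds; "effort": joint torques, N m; "tool_pos": TCP position; "tool_rot": TCP orientation; "contact_force": force on the tool from outside, world axes, zero at the start; "wrist_torque": the same for the moment, N m; "opening": finger opening in m.
Only numpy, scipy, OpenCV 4.12 (cv2) and the standard library are available. Lean on these libraries where they do the work, as an engineer would, in place of code of your own. Each camera call takes 0.05 s, during which the arm holds its last target.

### The job

Open the wider of the two low wooden cupboards: its door has no handle but a push-to-open catch, so press the door firmly inwards near its free (left) edge until the catch gives, then take the fingers away and let the door spring ajar by itself. Then reach in behind the free edge with the fingertips and push the door wide open, about square to the cupboard's front. Keep the narrow cupboard shut and leave the mug, the tomato tin and the egg timer where they stand.

Things in the scene. Friction and masses are not known exactly. Their poses are not given: they have to be found in the camera images.
- wide: wider cupboard, light wood, fixed: carcass 120 deep x 210 wide x 150 high, spice jars inside; handleless door 206 x 142 high x 14 thick covers the whole front, hinged on the right (-y), top edge at z=150. Origin: centre of its underside on the worktop; -x points out of the front to the robot, +y left, z up. Carcass front at x=-60 mm, shut door's outer face at x=-82
- wide_door: the wide door. Origin on its upright hinge line, at worktop height; axes as wide when shut and turning with the door: -x is the outward normal, +y runs from hinge to free edge (202 mm), z up. The outer face lies at x=-18 mm, the inner at x=-4. It turns by about -0.035 rad (pressed in, firm stop) to 1.75 (stop); 1.57 is square to the front; once ajar it moves freely (about 1 N) and stays where left
- wide_press (a point): point on the wide door's outer face where to press: 30 mm below its top edge, 35 mm from its free (left) edge. Moves with the door; axes turn with the door: -x is the outward normal, +y runs from the hinge to the free edge
- narrow: the narrow low cupboard, same wood, depth and height as the wide one but 130 wide; fixed. Origin and axes as wide. To be left shut
- mug: loose cream mug with a handle, 78 x 116 x 101 high; origin at the centre of its underside. Bystander
- tomato_tin: loose food tin with a tomato label, 76 diameter x 110 high; origin at the centre of its underside. Bystander
- timer: loose egg timer, round, 66 diameter x 55 high; origin at the centre of its underside. Bystander
- narrow_press (a point): like wide_press, on the narrow cupboard's door (same kind of catch): 30 mm below its top edge, 35 mm from its free (left) edge. Not to be touched

How it is judged:
By the outcome, as a careful person would: the job done as asked, in the order asked, and still so for the second after the job is handed in, with the robot touching nothing.
It also fails if it takes over 45 s, if anything falls off the work surface, if the arm or the gripper's body presses on something with over 40 N, if the wrist force passes 120 N, or if a joint passes its speed limit or range.

## Working session

There is one attempt and no reset: what is moved stays moved. The work goes in short steps, Python scripts to look and compute and a tool call to move; the robot and the scene stay as the last step left them, time stands still between calls to the robot, and variables do not carry over. Pictures are saved under pics/ and viewed, and the job is handed in when it is done.

Besides the shell and the picture viewer there is one more tool, called by a JSON object that holds its "fn" and its "kwargs". step_arm: Moves the arm, as the interface text tells. Shift numbers are shares of 0.025 m and turn numbers shares of 0.1 rad, none past 1 either way. Its arguments: {"type":"object","properties":{"increments":{"type":"string"},"fingers":{"type":"number"},"newtons":{"type":"number"}},"required":["increments"]}

```bash
mkdir -p pics; ls
python3 - <<'E'
from station import ctrl
import cv2,json
o=ctrl.get_obs(); print(o)
for n in ["scene","top","wrist"]:
    r=ctrl.get_image(n); cv2.imwrite(f"pics/{n}0.png",r["pixels"][:,:,::-1])
    print(n,r["intrinsics"],r["eye"],r["orientation"])
E
```

```text
pics
{'t': 0.0, 'q': array([ 1.04895936e+00,  5.33480169e-02,  1.61431579e+00,  1.80160961e-06,
        1.47600305e+00, -1.18994042e-01]), 'dq': array([ 0.00053287, -0.00033893, -0.00160868, -0.0002803 ,  0.00207262,
       -0.00053272]), 'effort': array([-1.25024893e-03, -3.93687129e+01, -3.70172381e+01, -1.11821232e-04,
        7.29892374e-03, -1.10685187e-05]), 'tool_pos': array([0.24469991, 0.5744179 , 0.23005549]), 'tool_rot': array([ 2.62018201,  1.73159152, -0.00291263]), 'contact_force': array([ 0.35403149, -0.30738531, -0.73821646]), 'wrist_torque': array([0.01031447, 0.07901423, 0.00666729]), 'opening': 0.08548192257160966}
scene [[431.13549071   0.         279.327377  ]
 [  0.         431.13549071 214.9792519 ]
 [  0.           0.           1.        ]] [ 0.63248108 -1.18264596  0.7605391 ] [-2.03098246 -0.11393252  0.04251518]
top [[488.3471752    0.         283.47220222]
 [  0.         488.3471752  211.04222143]
 [  0.           0.           1.        ]] [-0.35641361  0.52450929  1.3496425 ] [-1.4987286   2.21747722 -0.77175004]
wrist [[321.03804399   0.         277.90854309]
 [  0.         321.03804399 209.71901513]
 [  0.           0.           1.        ]] [0.17061131 0.60586377 0.37295252] [2.38629344 1.57768944 0.2541312 ]
```

View pics/scene0.png

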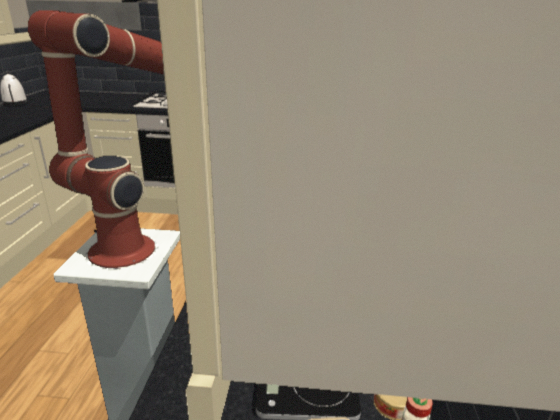

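View pics/top0.png

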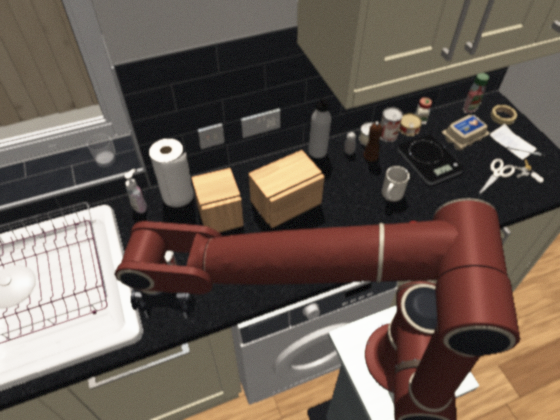

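View pics/wrist0.png

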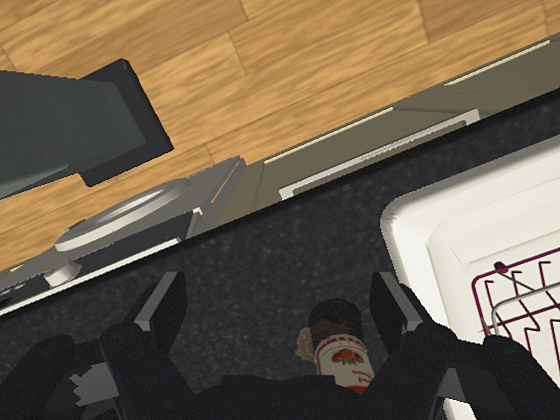

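The top view shows the wide cupboard at about (287,188) and the narrow one at about (218,200), with the mug at (397,183). The tin is under the gripper: wrist view (342,360). The scene view is mostly blocked by a wall cupboard. I'll enlarge the top view to get the corners.

Run:
```python
import cv2
im=cv2.imread("pics/top0.png")[130:260,120:320]
cv2.imwrite("pics/z0.png",cv2.resize(im,None,fx=4,fy=4,interpolation=cv2.INTER_CUBIC))
```

```text
(no output)
```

View pics/z0.png

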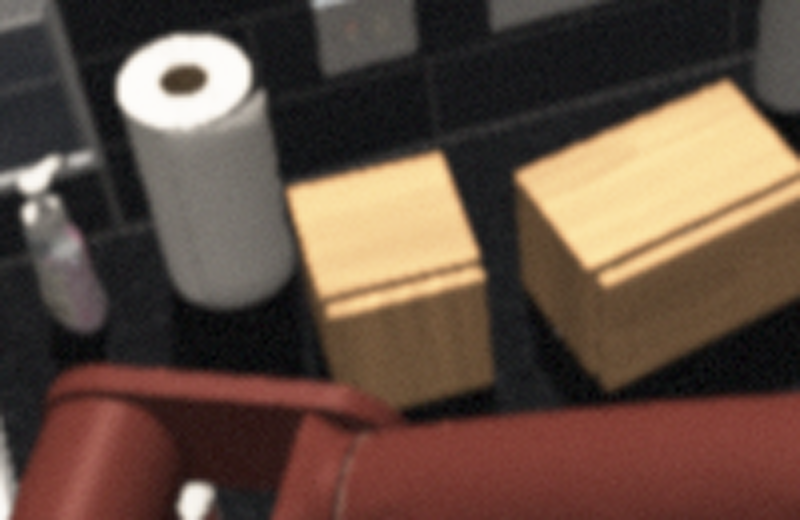

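```bash
cat > h.py <<'E'
import numpy as np,cv2
from scipy.spatial.transform import Rotation as R
def ray(r,px):
    K=r["intrinsics"];d=np.linalg.inv(K)@np.array([px[0],px[1],1.]);return np.array(r["eye"]),R.from_rotvec(r["orientation"]).as_matrix()@d
def onz(r,px,z):
    e,d=ray(r,px);return e+d*(z-e[2])/d[2]
def proj(r,p):
    c=R.from_rotvec(r["orientation"]).as_matrix().T@(np.array(p)-r["eye"]);u=r["intrinsics"]@c;return u[:2]/u[2]
E
python3 - <<'E'
import cv2,numpy as np
from station import ctrl
from h import *
r=ctrl.get_image("top");im=r["pixels"][:,:,::-1].copy()
h=cv2.cvtColor(im,cv2.COLOR_BGR2HSV)
m=((h[:,:,0]>8)&(h[:,:,0]<25)&(h[:,:,2]>165)&(h[:,:,1]>80)).astype(np.uint8)*255
m[:145]=0;m[240:]=0;m[:,:180]=0;m[:,335:]=0
m=cv2.morphologyEx(m,cv2.MORPH_CLOSE,np.ones((5,5)))
cs,_=cv2.findContours(m,cv2.RETR_EXTERNAL,cv2.CHAIN_APPROX_NONE)
for c in cs:
    if cv2.contourArea(c)<300: continue
    q=cv2.approxPolyDP(c,4,True)[:,0]
    print(cv2.contourArea(c))
    for p in q: print(p,onz(r,p,.15).round(3))
    P=np.array([onz(r,p,.15)[:2] for p in c[:,0]],np.float32)
    rc=cv2.minAreaRect(P*1000);print(rc,cv2.boxPoints(rc).round())
    cv2.polylines(im,[q.reshape(-1,1,2)],True,(0,255,0),1)
z=im[120:270,170:350];cv2.imwrite("pics/z1.png",cv2.resize(z,None,fx=4,fy=4,interpolation=cv2.INTER_CUBIC))
E
```

```text
1316.5
[229 168] [0.741 0.26  0.15 ]
[192 177] [0.747 0.386 0.15 ]
[203 209] [0.605 0.39  0.15 ]
[240 199] [0.601 0.27  0.15 ]
((672.8298950195312, 327.5207824707031), (131.8697967529297, 146.60133361816406), 86.68927001953125) [[596. 266.]
 [742. 257.]
 [750. 389.]
 [603. 398.]]
1989.0
[302 151] [0.725 0.002 0.15 ]
[249 174] [0.691 0.207 0.15 ]
[271 201] [0.557 0.181 0.15 ]
[323 176] [ 0.593 -0.017  0.15 ]
((642.6805419921875, 93.49066925048828), (145.04922485351562, 212.30255126953125), 9.586623191833496) [[553. 186.]
 [589. -23.]
 [732.   1.]
 [697. 210.]]
```

View pics/z1.png

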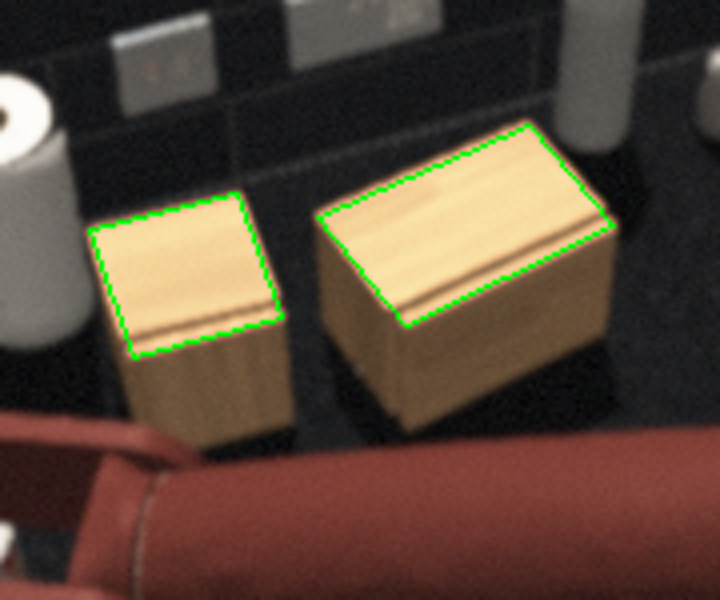

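Run:
```python
from station import ctrl
from h import *
r=ctrl.get_image("top");w=ctrl.get_image("wrist")
print("mug",onz(r,(394,196),0.0),onz(r,(397,173),0.1))
print("tin",onz(w,(335,315),.11),onz(w,(342,360),.11),onz(w,(345,390),.0))
for p in [(0.245,.575,.23)]: print(proj(r,p),proj(w,p))
o=ctrl.get_obs();print(R.from_rotvec(o["tool_rot"]).as_matrix().round(3))
```

```text
mug [ 0.52984436 -0.2819101   0.        ] [ 0.55100621 -0.28432531  0.1       ]
tin [0.37249551 0.57998273 0.11      ] [0.42677485 0.56800334 0.11      ] [0.58893039 0.53742369 0.        ]
[168.26645643 316.71623978] [279.45729    271.10912901]
[[ 0.392  0.92  -0.   ]
 [ 0.92  -0.392 -0.001]
 [-0.001 -0.    -1.   ]]
```

{"fn": "step_arm", "kwargs": {"increments": "-0.75 1 0 0 0 0;-0.75 1 0 0 0 0;-0.75 1 0 0 0 0;-0.75 1 0 0 0 0;-0.75 1 0 0 0 0;-0.75 1 0 0 0 0;-0.75 1 0 0 0 0;-0.75 1 0 0 0 0;-0.75 1 0 0 0 0;-0.75 1 0 0 0 0;-0.75 1 0 0 0 0;-0.75 1 0 0 0 0", "fingers": -1}}

```text
t: 1.3
tool_pos: [0.4333, 0.249, 0.2315]
tool_rot: [2.621, 1.732, 0.001]
contact_force: [0.3, 0.2, 0.4]
opening: 0.0003
```

{"fn": "step_arm", "kwargs": {"increments": "-0.75 1 0 0 0 0;-0.75 1 0 0 0 0;-0.75 1 0 0 0 0;-0.75 1 0 0 0 0;0 0 0 0 0 -1;0 0 0 0 0 -1;0 0 0 0 0 -1;0 0 0 0 0 -1;0 0 0 0 0 -1;0 0 0 0 0 -0.7;0 0 0 0 0 0"}}

```text
t: 2.22
tool_pos: [0.4953, 0.1421, 0.2313]
tool_rot: [-2.027, -2.4, 0.0]
contact_force: [-0.4, -0.0, -0.1]
opening: -0.0001
```

Run:
```python
from station import ctrl
from h import *
for n in ["top","wrist"]:
    r=ctrl.get_image(n); cv2.imwrite(f"pics/{n}1.png",r["pixels"][:,:,::-1])
o=ctrl.get_obs();print(o["t"],o["tool_pos"],R.from_rotvec(o["tool_rot"]).as_matrix().round(3),o["contact_force"],o["q"])
```

```text
2.3167 [0.49533877 0.14215308 0.23129444] [[-0.165  0.986 -0.   ]
 [ 0.986  0.165 -0.   ]
 [-0.    -0.    -1.   ]] [-0.20951241 -0.05267567  0.59703023] [ 1.34996902e-01 -2.13600726e-01  1.86403272e+00 -2.34973975e-05
  1.49116643e+00 -1.60114130e+00]
```

View pics/top1.png

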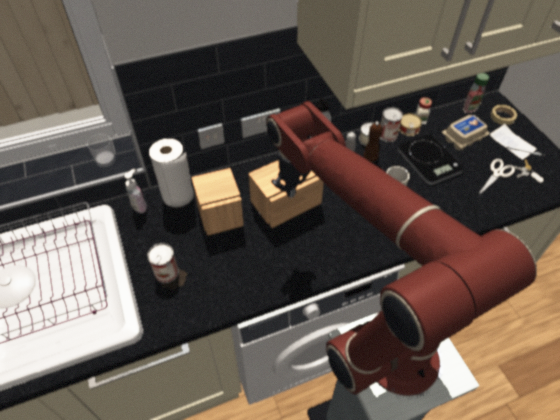

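View pics/wrist1.png

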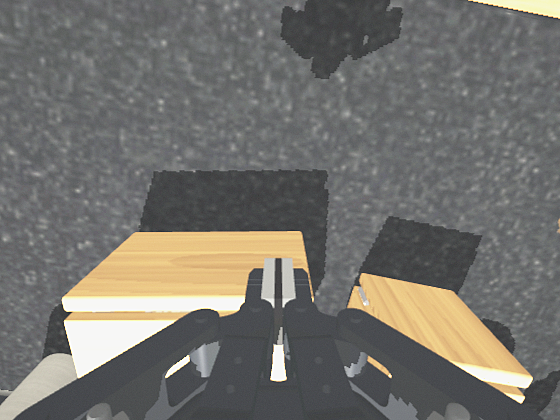

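The wide door's front is clear. The tin is at (163,265) in the top view, well away, and the tool axes are now lined up with the door. Next I'll go down in front of the press point and tilt the tip forward.

{"fn": "step_arm", "kwargs": {"increments": "-0.18 0 1 0 0 0;0 0 1 0 0 0;0 0 1 0 0 0;0 0 1 0 0 0;0 0 0.4 -0.5 0 0;0 0 0 -1 0 0;0 0 0 -1 0 0;0 0 0 -1 0 0;0 0 0 0 0 0"}}

```text
t: 3.07
tool_pos: [0.492, 0.1374, 0.1179]
tool_rot: [1.869, 2.209, 0.387]
contact_force: [-1.5, -0.8, -0.1]
opening: -0.0
```

Run:
```python
from station import ctrl
from h import *
for n in ["top","wrist"]:
    r=ctrl.get_image(n); cv2.imwrite(f"pics/{n}2.png",r["pixels"][:,:,::-1])
    if n=="top": cv2.imwrite("pics/z2.png",cv2.resize(r["pixels"][120:270,180:380,::-1],None,fx=4,fy=4,interpolation=cv2.INTER_CUBIC)); print(proj(r,(.5613,.1487,.12)))
o=ctrl.get_obs();print(o["t"],o["tool_pos"],R.from_rotvec(o["tool_rot"]).as_matrix().round(3),o["contact_force"])
```

```text
[280.01826479 203.01375154]
3.1667 [0.49548563 0.13767643 0.12114361] [[-0.166  0.927  0.336]
 [ 0.986  0.156  0.057]
 [ 0.     0.341 -0.94 ]] [-0.15284615 -0.31080856  0.54989443]
```

View pics/z2.png

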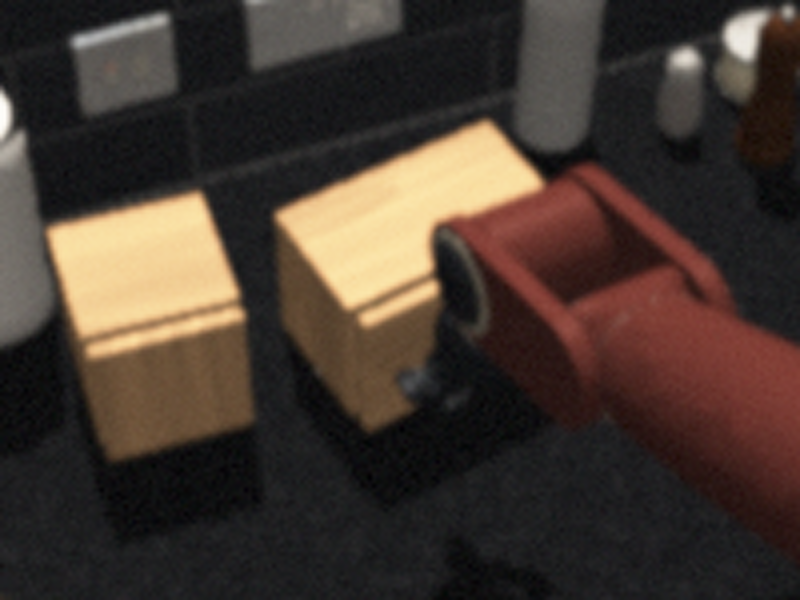

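View pics/wrist2.png

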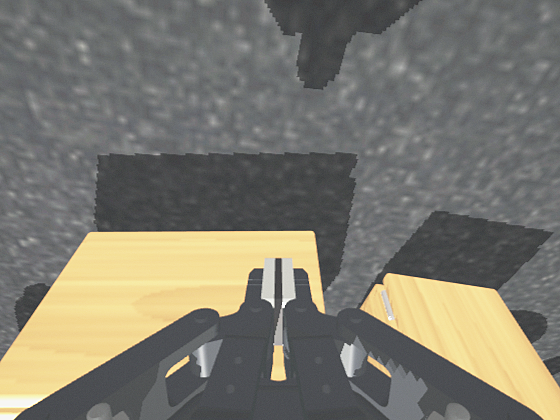

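{"fn": "step_arm", "kwargs": {"increments": "0 0.564 0.204 0 0 0;0 0.564 0.204 0 0 0;0 0.564 0.204 0 0 0;0 0 0 0 0 0;0 0 0 0 0 0"}}

```text
t: 3.58
tool_pos: [0.542, 0.1454, 0.1224]
tool_rot: [1.867, 2.207, 0.39]
contact_force: [-0.0, -0.4, -0.4]
opening: -0.0
```

{"fn": "step_arm", "kwargs": {"increments": "0 0.113 0.041 0 0 0;0 0.113 0.041 0 0 0;0 0 0 0 0 0"}}

```text
t: 3.83
tool_pos: [0.5466, 0.1463, 0.1216]
tool_rot: [1.866, 2.207, 0.39]
contact_force: [-0.1, 0.1, -0.4]
opening: -0.0001
```

{"fn": "step_arm", "kwargs": {"increments": "0 0.113 0.041 0 0 0;0 0.075 0.027 0 0 0;0 0 0 0 0 0"}}

```text
t: 4.08
tool_pos: [0.5516, 0.1471, 0.1216]
tool_rot: [1.866, 2.207, 0.391]
contact_force: [-0.0, -0.3, 0.0]
opening: 0.0003
```

{"fn": "step_arm", "kwargs": {"increments": "0 0.113 0.041 0 0 0;0 0 0 0 0 0"}}

```text
t: 4.25
tool_pos: [0.5542, 0.1476, 0.1213]
tool_rot: [1.866, 2.208, 0.39]
contact_force: [-2.5, 0.1, 0.5]
opening: -0.0002
```

{"fn": "step_arm", "kwargs": {"increments": "0 0.113 0.041 0 0 0;0 0 0 0 0 0"}}

```text
t: 4.42
tool_pos: [0.5576, 0.1482, 0.1215]
tool_rot: [1.866, 2.207, 0.391]
contact_force: [0.3, 0.2, -0.5]
opening: 0.0003
```

{"fn": "step_arm", "kwargs": {"increments": "0 0.075 0.027 0 0 0;0 0 0 0 0 0"}}

```text
t: 4.58
tool_pos: [0.5594, 0.1485, 0.1215]
tool_rot: [1.866, 2.207, 0.391]
contact_force: [-2.0, 0.3, -0.2]
opening: -0.0
```

{"fn": "step_arm", "kwargs": {"increments": "0 0.075 0.027 0 0 0;0 0 0 0 0 0"}}

```text
t: 4.75
tool_pos: [0.5604, 0.1488, 0.1212]
tool_rot: [1.867, 2.209, 0.388]
contact_force: [-7.3, 0.5, 4.7]
opening: 0.0001
```

{"fn": "step_arm", "kwargs": {"increments": "0 0.075 0.027 0 0 0;0 0 0 0 0 0"}}

```text
t: 4.92
tool_pos: [0.561, 0.1491, 0.1209]
tool_rot: [1.869, 2.212, 0.384]
contact_force: [-15.1, -0.8, 9.5]
opening: -0.0003
```

{"fn": "step_arm", "kwargs": {"increments": "0 0.075 0.027 0 0 0;0 0 0 0 0 0"}}

```text
t: 5.08
tool_pos: [0.5615, 0.1494, 0.1206]
tool_rot: [1.871, 2.215, 0.379]
contact_force: [-24.0, -2.4, 15.7]
opening: -0.0005
```

{"fn": "step_arm", "kwargs": {"increments": "0 0.075 0.027 0 0 0;0 0 0 0 0 0"}}

```text
t: 5.25
tool_pos: [0.5619, 0.1496, 0.1202]
tool_rot: [1.873, 2.218, 0.375]
contact_force: [-33.6, -4.1, 21.2]
opening: 0.0004
```

{"fn": "step_arm", "kwargs": {"increments": "0 0.075 0.027 0 0 0;0 0 0 0 0 0"}}

```text
t: 5.42
tool_pos: [0.5624, 0.1499, 0.1199]
tool_rot: [1.875, 2.221, 0.371]
contact_force: [-41.2, -5.3, 27.4]
opening: -0.0004
```

{"fn": "step_arm", "kwargs": {"increments": "0 0.1 -0.02 0 0 0;0 0 0 0 0 0"}}

```text
t: 5.58
tool_pos: [0.5627, 0.15, 0.1199]
tool_rot: [1.877, 2.224, 0.365]
contact_force: [-46.0, -7.3, 28.8]
opening: 0.0001
```

{"fn": "step_arm", "kwargs": {"increments": "0 0.1 -0.02 0 0 0;0 0 0 0 0 0"}}

```text
t: 5.75
tool_pos: [0.5629, 0.1501, 0.1199]
tool_rot: [1.88, 2.227, 0.36]
contact_force: [-51.4, -7.8, 29.5]
opening: -0.0002
```

```bash
cat > pic.py <<'E'
import sys
from station import ctrl
from h import *
k=sys.argv[1]
for n in ["top","wrist"]:
    r=ctrl.get_image(n)
    im=r["pixels"][:,:,::-1]
    if n=="top": im=cv2.resize(im[120:270,180:380],None,fx=4,fy=4,interpolation=cv2.INTER_CUBIC)
    cv2.imwrite(f"pics/{n}{k}.png",im)
o=ctrl.get_obs();print(o["t"],o["tool_pos"],R.from_rotvec(o["tool_rot"]).as_matrix().round(3),o["contact_force"])
E
python3 pic.py 3
```

```text
5.85 [0.56291922 0.1500913  0.1199135 ] [[-0.168  0.936  0.31 ]
 [ 0.986  0.159  0.054]
 [ 0.001  0.315 -0.949]] [-52.11083101  -7.28382806  29.39941323]
```

View pics/wrist3.png

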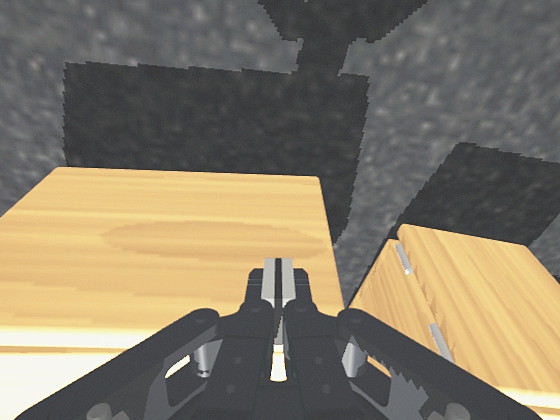

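View pics/top3.png

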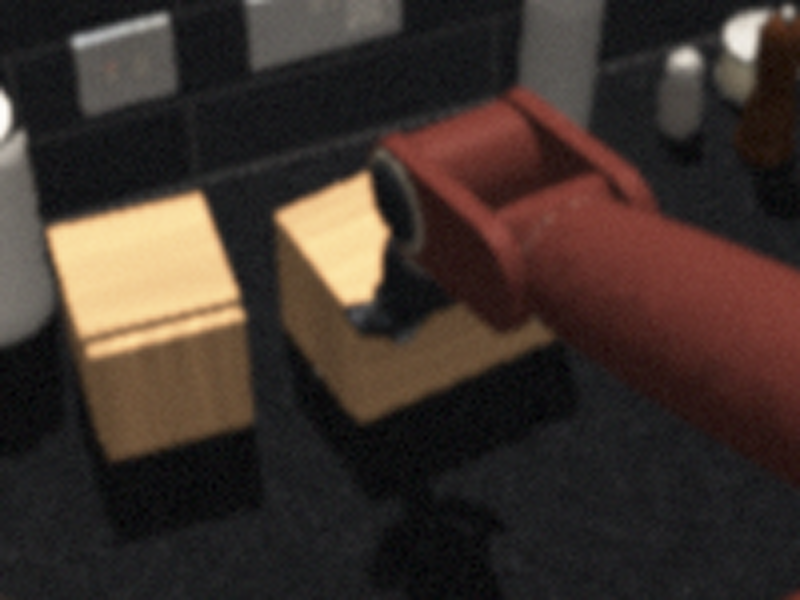

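The door looks pressed in: the dark gap along its top has closed at about (400,300) in the top view. I'll back off and let it spring.

{"fn": "step_arm", "kwargs": {"increments": "0 -0.94 -0.34 0 0 0;0 -0.94 -0.34 0 0 0;0 -0.94 -0.34 0 0 0;0 -0.94 -0.34 0 0 0;0 -0.94 -0.34 0 0 0;0 0 0 0 0 0;0 0 0 0 0 0;0 0 0 0 0 0"}}

```text
t: 6.52
tool_pos: [0.4513, 0.13, 0.1248]
tool_rot: [1.865, 2.205, 0.392]
contact_force: [0.2, 0.6, -0.4]
opening: 0.0003
```

```bash
python3 pic.py 4
```

```text
6.6167 [0.45131261 0.13002002 0.12448788] [[-0.166  0.926  0.339]
 [ 0.986  0.156  0.057]
 [-0.     0.344 -0.939]] [-0.83438876  0.34206605 -0.58840337]
```

View pics/wrist4.png

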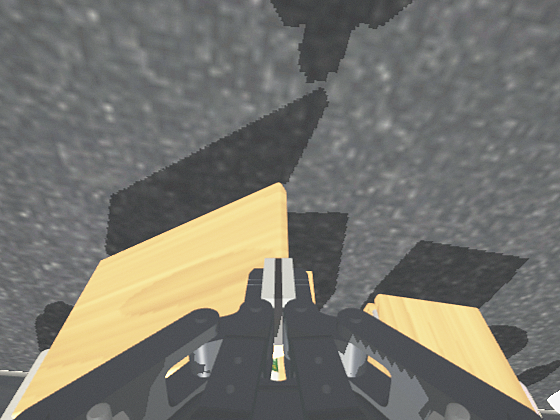

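View pics/top4.png

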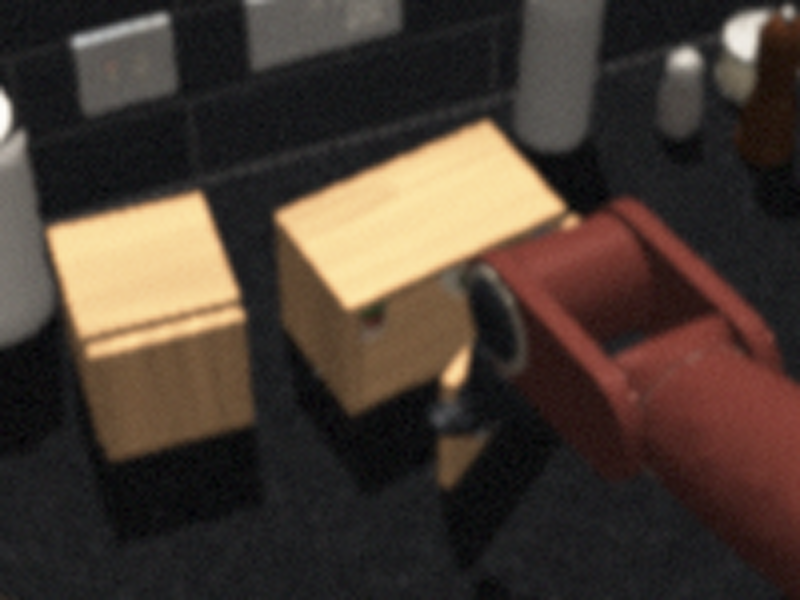

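Run:
```python
from station import ctrl
from h import *
r=ctrl.get_image("top")
H=np.array([.6069,-.013])
for px in [(445,385),(440,488),(468,345)]:
  p=(180+px[0]/4,120+px[1]/4)
  for z in (.15,.008):
    q=onz(r,p,z);v=q[:2]-H;print(px,z,q.round(3),np.linalg.norm(v).round(3),np.degrees(np.arctan2(v[1],v[0]))-99.6)
```

```text
(445, 385) 0.15 [0.477 0.145 0.15 ] 0.204 29.714874632938404
(445, 385) 0.008 [0.576 0.1   0.008] 0.117 5.62681214427397
(440, 488) 0.15 [0.39  0.186 0.15 ] 0.294 37.907250375413554
(440, 488) 0.008 [0.478 0.146 0.008] 0.204 29.42470856224523
(468, 345) 0.15 [0.507 0.113 0.15 ] 0.161 28.731223891599797
(468, 345) 0.008 [0.609 0.064 0.008] 0.077 -11.439818887210308
```

The door sprang ajar by about 29°, with its free top corner at (0.477, 0.146). I'll back away from its face, go around its left side upright, and enter behind it.

{"fn": "step_arm", "kwargs": {"increments": "0 -0.94 -0.34 0 0 0;0 -0.38 -0.14 0 0 0;0 0 0 1 0 0;0 0 0 1 0 0;0 0 0 1 0 0;0 0 0 0.5 0 0;1 0 0 0 0 0;1 0 0 0 0 0;1 0 0 0 0 0;0.2 0 0 0 0 0;0 0 0 0 0 0;0 0 0 0 0 0"}}

```text
t: 7.67
tool_pos: [0.4025, 0.2029, 0.1235]
tool_rot: [2.027, 2.4, -0.001]
contact_force: [1.1, -0.4, -0.4]
opening: 0.0001
```

```bash
python3 pic.py 5; python3 -c "
from station import ctrl
from h import *
r=ctrl.get_image('top');print(r['pixels'].shape)
cv2.imwrite('pics/full5.png',r['pixels'][:,:,::-1])"
```

```text
7.7667 [0.40253243 0.2023067  0.12362266] [[-0.166  0.986 -0.   ]
 [ 0.986  0.166 -0.001]
 [-0.    -0.    -1.   ]] [-0.38008549 -0.52657035  0.81466384]
(420, 560, 3)
```

View pics/top5.png

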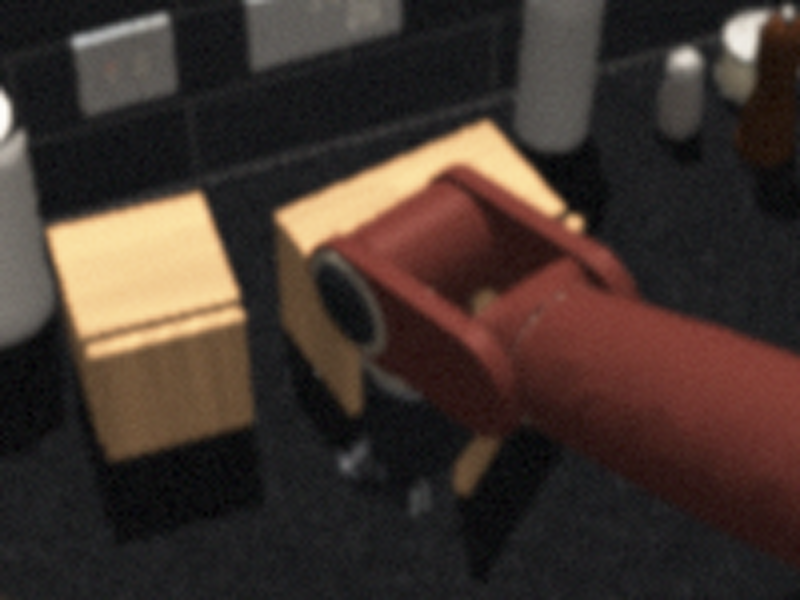

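View pics/full5.png

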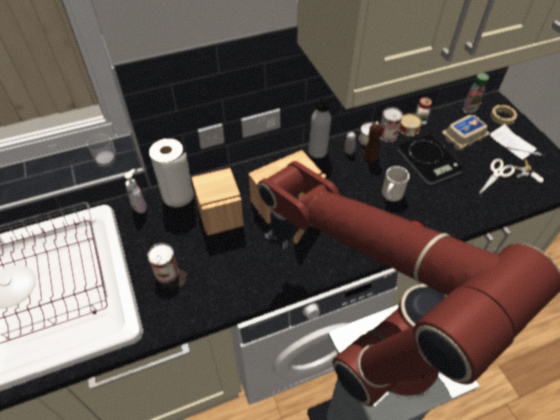

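{"fn": "step_arm", "kwargs": {"increments": "-0.27 0.98 0.19 0 0 0;-0.27 0.98 0.19 0 0 0;-0.27 0.98 0.19 0 0 0;-0.27 0.98 0.19 0 0 0;-0.27 0.98 0.19 0 0 0;-1 -0.31 0 0 0 0;0 0 0 0 0 0;0 0 0 0 0 0"}}

```text
t: 8.48
tool_pos: [0.5253, 0.1626, 0.0995]
tool_rot: [-2.032, -2.395, 0.001]
contact_force: [-0.2, -0.3, -0.0]
opening: -0.0002
```

```bash
python3 pic.py 6
```

```text
8.5833 [0.52517825 0.16386782 0.10037121] [[-0.165  0.986  0.001]
 [ 0.986  0.165  0.   ]
 [ 0.     0.001 -1.   ]] [-0.14752177 -0.05803251  0.13471072]
```

View pics/top6.png

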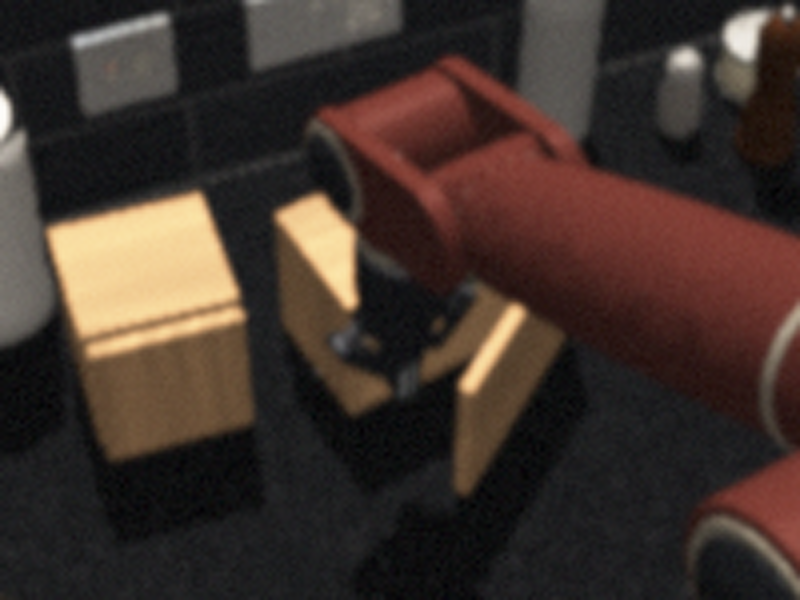

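View pics/wrist6.png

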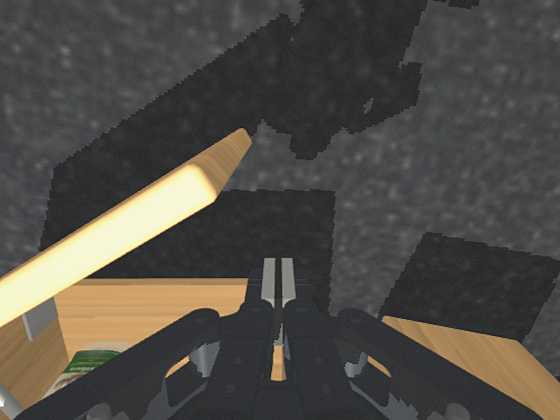

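The fingers are now behind the free edge: the fingertips are at (405,385) in the enlarged top view and the door edge is at (465,385). I'll push the door round in an arc.

{"fn": "step_arm", "kwargs": {"increments": "-0.66 -0.29 0 0 0 0;-0.66 -0.29 0 0 0 0;-0.33 -0.43 0 0 0 0;-0.33 -0.43 0 0 0 0;-0.33 -0.43 0 0 0 0;-0.33 -0.43 0 0 0 0;-0.33 -0.43 0 0 0 0;0 0 0 0 0 0"}}

```text
t: 9.25
tool_pos: [0.4693, 0.0792, 0.1006]
tool_rot: [2.028, 2.398, 0.001]
contact_force: [0.1, -0.2, -0.5]
opening: -0.0004
```

{"fn": "step_arm", "kwargs": {"increments": "-0.38 -0.25 0 0 0 0;-0.38 -0.25 0 0 0 0;-0.38 -0.25 0 0 0 0;-0.38 -0.25 0 0 0 0;-0.38 -0.25 0 0 0 0;0 0 0 0 0 0"}}

```text
t: 9.75
tool_pos: [0.4463, 0.0258, 0.0996]
tool_rot: [-2.03, -2.397, 0.002]
contact_force: [0.5, 0.6, -1.0]
opening: -0.0001
```

```bash
python3 pic.py 7
```

```text
9.85 [0.44674182 0.02696606 0.09959447] [[-0.165  0.986 -0.001]
 [ 0.986  0.165  0.   ]
 [ 0.    -0.001 -1.   ]] [0.64171647 0.30219607 0.5921548 ]
```

View pics/top7.png

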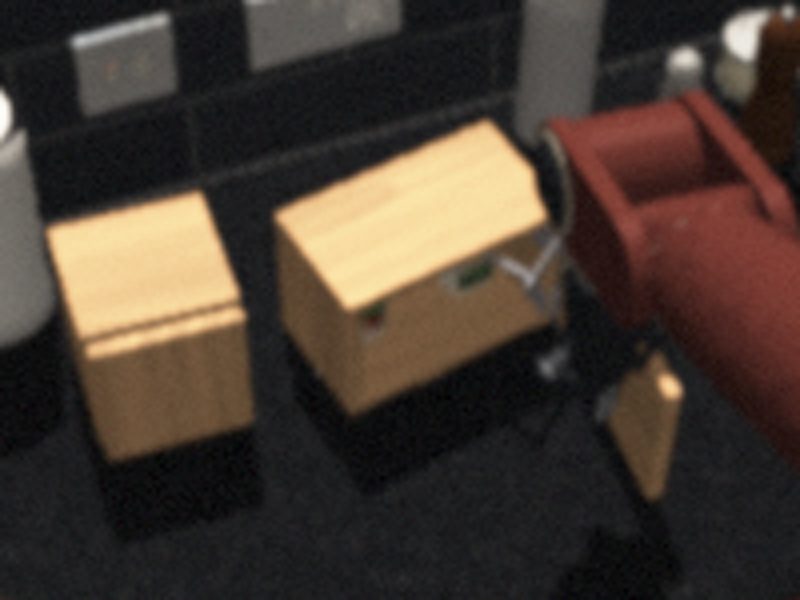

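View pics/wrist7.png

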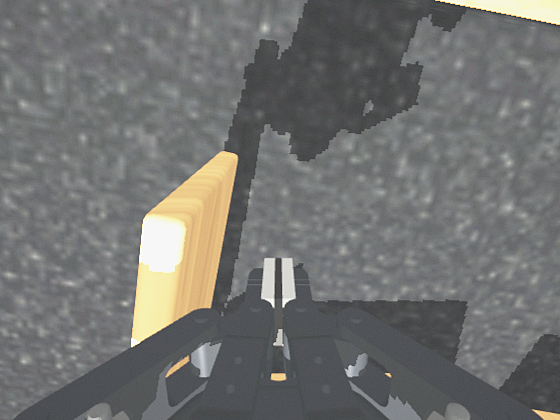

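```bash
cat > ang.py <<'E'
from station import ctrl
from h import *
import sys
r=ctrl.get_image("top");w=ctrl.get_image("wrist")
H=np.array([.6069,-.013])
def rep(q,x):
  v=q[:2]-H;print(q.round(3),np.linalg.norm(v).round(3),"door ang", (np.degrees(np.arctan2(v[1],v[0]))%360-99.6-np.degrees(np.arctan2(x,.202))).round(1))
for a in sys.argv[1:]:
  c,x,y,z,off=a.split(",");x,y,z,off=map(float,(x,y,z,off))
  if c=="t": q=onz(r,(180+x/4,120+y/4),z)
  else: q=onz(w,(x,y),z)
  print(a,end=" ");rep(q,off)
E
python3 ang.py t,657,374,.15,.004 t,682,385,.15,.018 t,655,498,.008,.011 w,182,220,.15,.004 w,144,218,.15,.018 w,237,155,.008,.004
```

```text
t,657,374,.15,.004 [ 0.427 -0.012  0.15 ] 0.18 door ang 79.0
t,682,385,.15,.018 [ 0.41  -0.025  0.15 ] 0.198 door ang 78.9
t,655,498,.008,.011 [ 0.403 -0.016  0.008] 0.204 door ang 78.2
w,182,220,.15,.004 [ 0.406 -0.01   0.15 ] 0.201 door ang 78.5
w,144,218,.15,.018 [ 0.407 -0.022  0.15 ] 0.2 door ang 77.9
w,237,155,.008,.004 [ 0.408 -0.01   0.008] 0.199 door ang 78.5
```

{"fn": "step_arm", "kwargs": {"increments": "0 0 -0.9 0 0 0;-0.4 -0.1 0 0 0 0;-0.4 -0.1 0 0 0 0;0 0 0 0 0 0"}}

```text
t: 10.28
tool_pos: [0.4455, 0.0056, 0.1221]
tool_rot: [2.029, 2.398, -0.001]
contact_force: [-0.0, -0.3, 0.4]
opening: -0.0
```

```bash
python3 pic.py 8
```

```text
10.3833 [0.44505146 0.0066223  0.12145231] [[-0.165  0.986 -0.002]
 [ 0.986  0.165  0.   ]
 [ 0.001 -0.002 -1.   ]] [-0.55094723  0.7098998  -0.11195529]
```

View pics/wrist8.png

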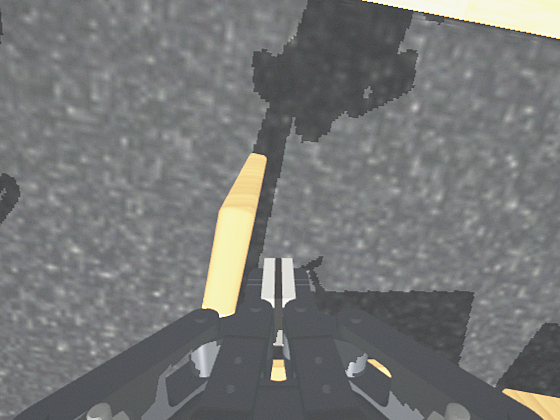

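```bash
python3 ang.py w,255,212,.15,.004 w,220,209,.15,.018 w,265,156,.008,.004
```

```text
w,255,212,.15,.004 [ 0.405 -0.01   0.15 ] 0.201 door ang 78.3
w,220,209,.15,.018 [ 0.406 -0.023  0.15 ] 0.201 door ang 78.1
w,265,156,.008,.004 [ 0.407 -0.011  0.008] 0.2 door ang 78.7
```

{"fn": "step_arm", "kwargs": {"increments": "-0.4 -0.1 0 0 0 0;-0.4 -0.1 0 0 0 0;0 0 0 0 0 0"}}

```text
t: 10.73
tool_pos: [0.4439, -0.0151, 0.1224]
tool_rot: [2.03, 2.398, -0.002]
contact_force: [0.3, 0.2, -0.1]
opening: -0.0
```

```bash
python3 pic.py 9
```

```text
10.8333 [ 0.44397878 -0.01417214  0.12247687] [[-0.165  0.986 -0.   ]
 [ 0.986  0.165 -0.   ]
 [-0.    -0.    -1.   ]] [-0.07097315 -0.92441458  0.42908875]
```

View pics/wrist9.png

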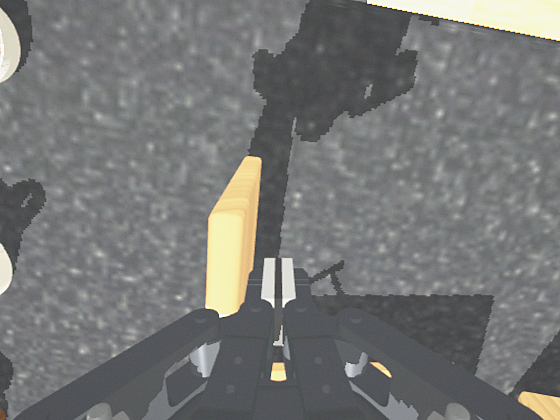

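```bash
python3 ang.py w,245,213,.15,.004 w,209,216,.15,.018 w,261,158,.008,.004
```

```text
w,245,213,.15,.004 [ 0.406 -0.034  0.15 ] 0.202 door ang 85.2
w,209,216,.15,.018 [ 0.409 -0.047  0.15 ] 0.201 door ang 85.2
w,261,158,.008,.004 [ 0.408 -0.035  0.008] 0.2 door ang 85.5
```

{"fn": "step_arm", "kwargs": {"increments": "-0.3 -0.05 0 0 0 0;-0.3 -0.05 0 0 0 0;0 0 0 0 0 0;0 0 0 0 0 0"}}

```text
t: 11.27
tool_pos: [0.4441, -0.0293, 0.1226]
tool_rot: [2.029, 2.398, -0.0]
contact_force: [-0.4, 0.7, 0.5]
opening: 0.0
```

```bash
python3 pic.py 10
```

```text
11.3667 [ 0.44405849 -0.02887783  0.12249795] [[-0.166  0.986 -0.   ]
 [ 0.986  0.166 -0.   ]
 [ 0.    -0.    -1.   ]] [ 0.20899958  0.00030011 -0.27638328]
```

View pics/wrist10.png

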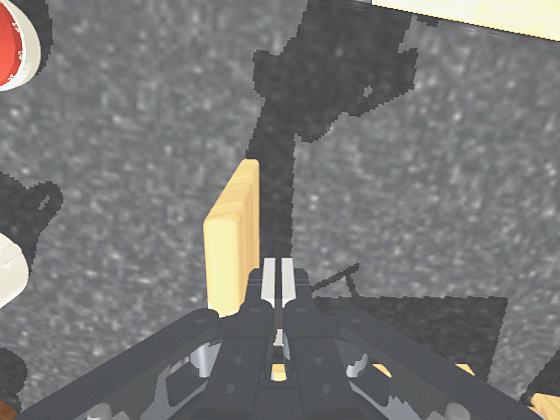

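```bash
python3 ang.py w,241,214,.15,.004 w,205,221,.15,.018 w,258,160,.008,.004 w,8,40,.05,.0 w,5,270,.05,0
```

```text
w,241,214,.15,.004 [ 0.406 -0.05   0.15 ] 0.204 door ang 89.8
w,205,221,.15,.018 [ 0.412 -0.064  0.15 ] 0.202 door ang 89.8
w,258,160,.008,.004 [ 0.41  -0.052  0.008] 0.2 door ang 90.4
w,8,40,.05,.0 [ 0.356 -0.209  0.05 ] 0.318 door ang 118.4
w,5,270,.05,0 [ 0.517 -0.226  0.05 ] 0.231 door ang 147.5
```

The door is at about 90°. The timer, at roughly (0.35, -0.21), is clear. I'll withdraw sideways, away from the door, and then go up.

{"fn": "step_arm", "kwargs": {"increments": "0.5 0 0 0 0 0;1 0 0 0 0 0;1 0 0 0 0 0;1 0 -0.5 0 0 0;0 0 -1 0 0 0;0 0 -1 0 0 0;0 0 -1 0 0 0;0 0 -1 0 0 0;1 0 0 0 0 0;1 0 0 0 0 0;0 0 0 0 0 0;0 0 0 0 0 0"}}

```text
t: 12.47
tool_pos: [0.421, 0.1076, 0.235]
tool_rot: [2.025, 2.402, -0.0]
contact_force: [0.1, -0.3, -0.9]
opening: 0.0002
```

```bash
python3 pic.py 11;python3 -c "
from station import ctrl
from h import *
r=ctrl.get_image('top')
cv2.imwrite('pics/full11.png',r['pixels'][:,:,::-1])"
```

```text
12.5667 [0.42109127 0.10661375 0.23468479] [[-0.167  0.986 -0.   ]
 [ 0.986  0.167 -0.   ]
 [-0.    -0.001 -1.   ]] [ 0.95313765 -0.11758521  0.07706159]
```

View pics/full11.png

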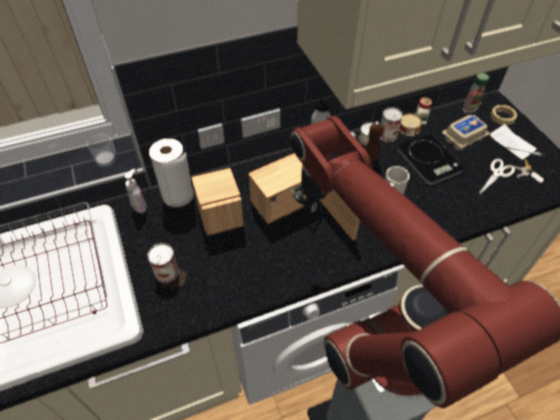

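View pics/wrist11.png

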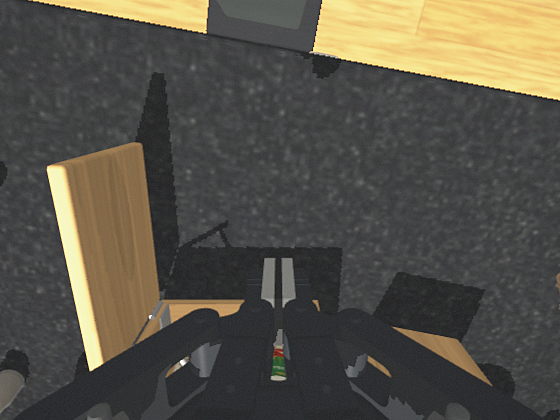

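View pics/top11.png

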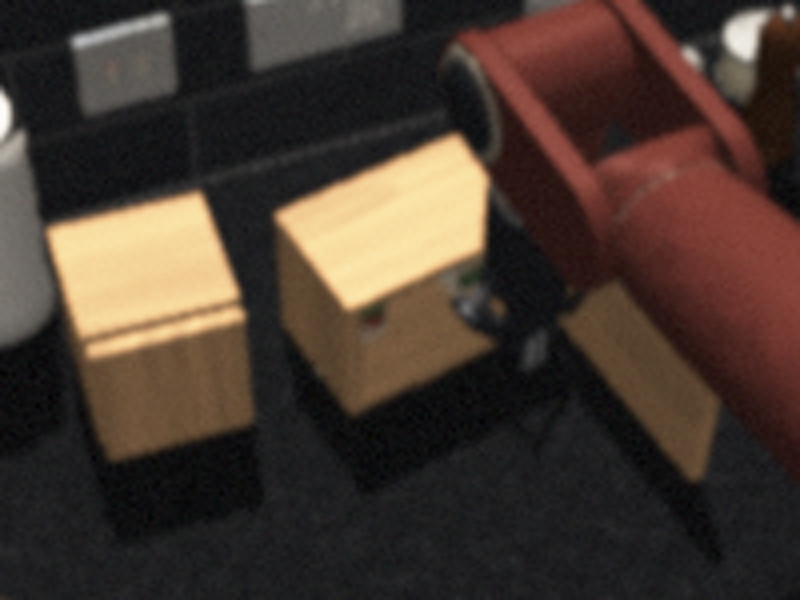

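```bash
python3 ang.py w,49,170,.15,.018 w,143,146,.008,.004 t,697,480,.008,.004; python3 -c "
from station import ctrl
print(ctrl.finish_job())"
```

```text
w,49,170,.15,.018 [ 0.414 -0.062  0.15 ] 0.199 door ang 89.7
w,143,146,.008,.004 [ 0.413 -0.052  0.008] 0.197 door ang 90.6
t,697,480,.008,.004 [ 0.407 -0.057  0.008] 0.205 door ang 91.6
the job is handed in; nothing more can be done
None
```

The wide cupboard's door is open about square to its front, and I handed the job in at about 12.6 s of robot time.

- **Pressing:** I pressed the door near its free edge with up to about 60 N in total at the wrist. When I drew the fingers back, the catch had given and the door sprang ajar to about 30°. At that moment the fingers were only about 1–2 mm clear of its outer face. When I backed off further it swung a few degrees more, so it may have been resting lightly on them.
- **Opening:** I reached in behind the free edge with the shut fingers and pushed the door round. Contact forces stayed around 1 N. Part of the way (to about 78°), the wider part of the fingers above the tips may have done the pushing, so I raised the tool to push with the tips. I then withdrew to the left and up.
- **Last checks:** The door measured 89.7° and 90.6° from the wrist camera and 91.6° from the top camera. The wrist force was about zero and the gripper was clear of everything.
- **Bystanders:** The narrow cupboard still looks shut. The tin and mug are where they stood in the earlier images. The timer was about (0.35, -0.21) when I saw it, away from the arm's path; I only saw it partly, in one view, and did not check it again at the end.

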